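# Scoop a kit of knobs and close the box

### The arm

A 6-joint arm with a two-finger parallel gripper is mounted at the origin on the work surface. World frame = base frame: x ahead of the robot, y to its left, z up, the work surface at z = 0. Lengths are in m, angles in rad, forces in N, time in s.
With the tool pointing down it reaches from about 0.3 to 0.75 m from the base axis. Payload 8.5 kg.
Tool frame: the origin (TCP) lies between the finger pads; the fingertips stand 14 mm ahead of it and the grasp point (between the pads) lies 5 mm behind it (robot.tips_ahead is the distance from the TCP to the fingertips, in m); z points along the fingers, y is the direction in which the jaws open and shut (so a half turn about z gives the same grasp; the last joint's range is limited). The gripper opens to 88 mm and grips with 3 to 60 N. Pads are 18 mm wide; open, the fingers measure 123 mm over their backs; the gripper's body (75 mm by 187 mm) begins 45 mm behind the grasp point.
Start: joints at [-1.532, 0.381, 1.297, -0, 1.464, -0.215], TCP at [0.138, -0.532, 0.253] pointing down, gripper open.
Joint ranges: [-3.11, 3.11], [-0.89, 2.33], [0.22, 2.48], [-1.42, 4.56], [0.17, 2.85], [-2.88, 2.88]. Speed limits (rad/s): [2.39, 2.39, 3.14, 3.14, 3.14, 3.14].

### API

Orientations are given as a unit quaternion [w, x, y, z].
In Python, from workcell import robot gives the robot as it stands. Calls block until the motion is done:
- robot.move_pose(position, orientation): joint-space move of the TCP to a pose.
- robot.move_l(position, rate=0.15, rot=None): straight line of the TCP; rot=None keeps the orientation; rate is the mean speed in m/s.
- robot.set_joints(angles): joint-space move.
- robot.set_gripper(opening): finger opening in m; the grip force is fixed at half the most; returns when the fingers have stopped.
- robot.pause(seconds).
- robot.solve_ik(position, orientation): joint angles nearest the present ones, or None.
- robot.snapshot(name): name is "scene" or "side" or "wrist"; returns the picture (480x640x3 uint8, red, green, blue); there is no depth.
- robot.calibration(name): a dict with "camera_matrix" (3x3 intrinsics, pixels), "pose" (4x4, takes a point from camera to world coordinates). Camera axes: x right, y down, z forward; pixel columns grow to the right and rows downward; lengths in m; the calibration is good to about 2 mm. The wrist camera is an equidistant fisheye: a pixel r from the principal point sees the ray r / f radians off the axis. A picture is of the moment at which its call begins: read the wrist's pose just before it. calibration takes no time and is no camera call; for the wrist camera it gives the pose at the moment of the call.
A pose or a line that the arm cannot do raises robot.MotionError and nothing moves.
- robot.hand_in(): hands the job in, once; it reports no verdict.
Readings, each from a call of its own:
- robot.current_t(): time.
- robot.current_q(): joint angles.
- robot.current_joint_vel(): joint speeds.
- robot.current_joint_efforts(): joint torques, N m.
- robot.current_eef_pos(): TCP position.
- robot.current_ee_rot(): TCP orientation.
- robot.current_force(): force on the tool from outside, world axes, zero at the start.
- robot.current_ft_torque(): the same for the moment, N m.
- robot.current_finger_gap(): finger opening in m.
Only numpy, scipy, OpenCV 4.12 (cv2) and the standard library are available. Lean on these libraries where they do the work, as an engineer would, in place of code of your own. Each camera call takes 0.05 s, during which the arm holds its last target. There are 200 camera calls.

### The job

With the hand scoop, take a good scoopful of knobs from the blue stock bin and tip them into the grey kit box, so that at least three of the five lie in it. Then put the scoop down upright on its mat, with the pan on the mat, let go of it, and only then shut the kit box lid fully. Do not touch the knobs with the fingers, do not leave any outside the bin and the box, and leave the tape roll, jar and carton where they are.

Things in the scene. Friction and masses are not known exactly. Their poses are not given: they have to be found in the camera images.
- scoop: Loose aluminium hand scoop, 200 g, on the mat at first. Origin: centre of the underside of its flat pan; x points to the open front lip, z up. Pan 100 mm long (x -50 to +50), 98 mm wide outside, sheet 2 mm; side walls 32 mm high up to x = +20, 18 mm up to x = +36, none beyond, back wall at x = -49 mm, 36 mm high. It rests on the pan alone.
- scoop_grip (a point): Centre of the black handle bar, at x = -80, z = 80 mm from the scoop origin, same axes. Bar level, above and behind the pan, 90 mm long (x -125 to -35), 24 mm wide (y), 20 mm high. Grip it across its width from above.
- scoop_pan (a point): Middle of the hollow of the pan: 16 mm above the scoop's origin.
- stock_bin: Fixed blue open bin. Origin: centre of underside; x along its length, away from the robot. Inside x -125 to +125, y -56 to +56 mm, floor top at 4 mm, walls 4 mm, rim at 55 mm (ledges to y = +-68). Inner face of the far end slopes from x = +111 at the floor to +125 at the rim. The knobs stand at x > -10 mm at first; the scoop fits on the floor behind them, lip to +x.
- mat: Fixed black rubber mat, 250 mm long (x) by 130 mm wide, 3 mm thick, the scoop's place. Origin: centre of its underside.
- kit_box: Fixed grey kit box with a lid. Origin: centre of its underside; x points to the hinge side. Outside 170 (x) by 160 (y) by 60 mm high, walls 4 mm.
- kit_lid (a joint): Lid of the kit box, hinged on its +x rim: 0 = shut, about 1.35 to 1.65 rad at the start (open, standing up on the far side); it opens to 1.9, stays where it is left and needs only about 1 to 2 N at its free edge. Lid panel 6 mm thick, as large as the box, with a small knob standing 35 mm out of its outer face, 30 mm from the middle of the free edge.
- kit_lid_hinge (a point): Middle of the hinge axis of the lid (axis along the box's y).
- kit_lid_handle (a point): Grip point of the lid's knob, near its free edge; on the outer face, so it faces up when shut and away from the robot when open.
- knob0_mid (a point): One of five alike loose black plastic machine knobs, a squat barrel 29 mm across and 26 mm high with a 12 mm flat foot, about 22 g, smooth (friction about 0.3). This point: its middle, 13 mm above its foot; z points from foot to top.
- knob1_mid (a point): One of five alike loose black plastic machine knobs, a squat barrel 29 mm across and 26 mm high with a 12 mm flat foot, about 22 g, smooth (friction about 0.3). This point: its middle, 13 mm above its foot; z points from foot to top.
- knob2_mid (a point): One of five alike loose black plastic machine knobs, a squat barrel 29 mm across and 26 mm high with a 12 mm flat foot, about 22 g, smooth (friction about 0.3). This point: its middle, 13 mm above its foot; z points from foot to top.
- knob3_mid (a point): One of five alike loose black plastic machine knobs, a squat barrel 29 mm across and 26 mm high with a 12 mm flat foot, about 22 g, smooth (friction about 0.3). This point: its middle, 13 mm above its foot; z points from foot to top.
- knob4_mid (a point): One of five alike loose black plastic machine knobs, a squat barrel 29 mm across and 26 mm high with a 12 mm flat foot, about 22 g, smooth (friction about 0.3). This point: its middle, 13 mm above its foot; z points from foot to top.
- tape: Bystander: a loose roll of tape lying flat, 100 mm across, 45 mm high. Origin: centre of underside.
- jar: Bystander: a loose closed jar, 64 mm across, 90 mm high. Origin: centre of underside.
- carton: Bystander: a loose cardboard carton, 120 x 160 x 100 mm high. Origin: centre of underside.
Not all that is in view belongs to the job. What is shaped like the part that bears knob3_mid but red is not meant.

How it is judged:
On the way, in this order (a step that is already met when the one before it is completed fails the run):
1. the scoop, lifted, carries knobs in its pan (height (world z) of scoop above 0.075 m and distance between any of knob0_mid, knob1_mid, knob2_mid, knob3_mid, knob4_mid and scoop_pan below 0.065 m), for 0.2 s.
2. at least three knobs lie in the kit box (((horizontal distance between each of knob0_mid, knob1_mid, knob2_mid and kit_box below 0.0925 m and height (world z) of each of knob0_mid, knob1_mid, knob2_mid below 0.06 m) or (horizontal distance between each of knob0_mid, knob1_mid, knob3_mid and kit_box below 0.0925 m and height (world z) of each of knob0_mid, knob1_mid, knob3_mid below 0.06 m) or (horizontal distance between each of knob0_mid, knob1_mid, knob4_mid and kit_box below 0.0925 m and height (world z) of each of knob0_mid, knob1_mid, knob4_mid below 0.06 m) or (horizontal distance between each of knob0_mid, knob2_mid, knob3_mid and kit_box below 0.0925 m and height (world z) of each of knob0_mid, knob2_mid, knob3_mid below 0.06 m) or (horizontal distance between each of knob0_mid, knob2_mid, knob4_mid and kit_box below 0.0925 m and height (world z) of each of knob0_mid, knob2_mid, knob4_mid below 0.06 m) or (horizontal distance between each of knob0_mid, knob3_mid, knob4_mid and kit_box below 0.0925 m and height (world z) of each of knob0_mid, knob3_mid, knob4_mid below 0.06 m) or (horizontal distance between each of knob1_mid, knob2_mid, knob3_mid and kit_box below 0.0925 m and height (world z) of each of knob1_mid, knob2_mid, knob3_mid below 0.06 m) or (horizontal distance between each of knob1_mid, knob2_mid, knob4_mid and kit_box below 0.0925 m and height (world z) of each of knob1_mid, knob2_mid, knob4_mid below 0.06 m) or (horizontal distance between each of knob1_mid, knob3_mid, knob4_mid and kit_box below 0.0925 m and height (world z) of each of knob1_mid, knob3_mid, knob4_mid below 0.06 m) or (horizontal distance between each of knob2_mid, knob3_mid, knob4_mid and kit_box below 0.0925 m and height (world z) of each of knob2_mid, knob3_mid, knob4_mid below 0.06 m))), for 0.2 s.
3. the scoop stands upright on its mat, pan on the mat, let go (horizontal distance between scoop_pan and mat below 0.08 m and height (world z) of scoop below 0.01 m and angle between scoop's own z axis and vertical below 0.12 rad and linear speed of scoop below 0.02 m/s and contact force between the fingers and scoop below 0.2 N and value of joint kit_lid above 0.5 rad), for 0.2 s.
At the end, for the whole second after the job is handed in: At least three knobs are in the kit box and every other knob is in the stock bin or the box, all at rest; the lid is shut (within 0.05 rad); the scoop rests let go and upright (within 0.12 rad) on the mat, its pan centre within 80 mm of the mat's centre (((horizontal distance between each of knob0_mid, knob1_mid, knob2_mid and kit_box below 0.0925 m and height (world z) of each of knob0_mid, knob1_mid, knob2_mid below 0.06 m) or (horizontal distance between each of knob0_mid, knob1_mid, knob3_mid and kit_box below 0.0925 m and height (world z) of each of knob0_mid, knob1_mid, knob3_mid below 0.06 m) or (horizontal distance between each of knob0_mid, knob1_mid, knob4_mid and kit_box below 0.0925 m and height (world z) of each of knob0_mid, knob1_mid, knob4_mid below 0.06 m) or (horizontal distance between each of knob0_mid, knob2_mid, knob3_mid and kit_box below 0.0925 m and height (world z) of each of knob0_mid, knob2_mid, knob3_mid below 0.06 m) or (horizontal distance between each of knob0_mid, knob2_mid, knob4_mid and kit_box below 0.0925 m and height (world z) of each of knob0_mid, knob2_mid, knob4_mid below 0.06 m) or (horizontal distance between each of knob0_mid, knob3_mid, knob4_mid and kit_box below 0.0925 m and height (world z) of each of knob0_mid, knob3_mid, knob4_mid below 0.06 m) or (horizontal distance between each of knob1_mid, knob2_mid, knob3_mid and kit_box below 0.0925 m and height (world z) of each of knob1_mid, knob2_mid, knob3_mid below 0.06 m) or (horizontal distance between each of knob1_mid, knob2_mid, knob4_mid and kit_box below 0.0925 m and height (world z) of each of knob1_mid, knob2_mid, knob4_mid below 0.06 m) or (horizontal distance between each of knob1_mid, knob3_mid, knob4_mid and kit_box below 0.0925 m and height (world z) of each of knob1_mid, knob3_mid, knob4_mid below 0.06 m) or (horizontal distance between each of knob2_mid, knob3_mid, knob4_mid and kit_box below 0.0925 m and height (world z) of each of knob2_mid, knob3_mid, knob4_mid below 0.06 m)) and horizontal distance between scoop_pan and mat below 0.08 m and height (world z) of scoop below 0.01 m and angle between scoop's own z axis and vertical below 0.12 rad and linear speed of scoop below 0.02 m/s and contact force between the fingers and scoop below 0.2 N and value of joint kit_lid below 0.05 rad and ((horizontal distance between knob0_mid and kit_box below 0.0925 m and height (world z) of knob0_mid below 0.06 m) or (x of knob0_mid in the frame of stock_bin between -0.122 and 0.122 m and y of knob0_mid in the frame of stock_bin between -0.054 and 0.054 m and z of knob0_mid in the frame of stock_bin between 0 and 0.06 m)) and ((horizontal distance between knob1_mid and kit_box below 0.0925 m and height (world z) of knob1_mid below 0.06 m) or (x of knob1_mid in the frame of stock_bin between -0.122 and 0.122 m and y of knob1_mid in the frame of stock_bin between -0.054 and 0.054 m and z of knob1_mid in the frame of stock_bin between 0 and 0.06 m)) and ((horizontal distance between knob2_mid and kit_box below 0.0925 m and height (world z) of knob2_mid below 0.06 m) or (x of knob2_mid in the frame of stock_bin between -0.122 and 0.122 m and y of knob2_mid in the frame of stock_bin between -0.054 and 0.054 m and z of knob2_mid in the frame of stock_bin between 0 and 0.06 m)) and ((horizontal distance between knob3_mid and kit_box below 0.0925 m and height (world z) of knob3_mid below 0.06 m) or (x of knob3_mid in the frame of stock_bin between -0.122 and 0.122 m and y of knob3_mid in the frame of stock_bin between -0.054 and 0.054 m and z of knob3_mid in the frame of stock_bin between 0 and 0.06 m)) and ((horizontal distance between knob4_mid and kit_box below 0.0925 m and height (world z) of knob4_mid below 0.06 m) or (x of knob4_mid in the frame of stock_bin between -0.122 and 0.122 m and y of knob4_mid in the frame of stock_bin between -0.054 and 0.054 m and z of knob4_mid in the frame of stock_bin between 0 and 0.06 m)) and linear speed of each of knob0, knob1, knob2, knob3, knob4 below 0.03 m/s); the robot touches nothing.
It fails at once if the fingers touch a knob (contact force between the fingers and knob0 above 0.3 N or contact force between the fingers and knob1 above 0.3 N or contact force between the fingers and knob2 above 0.3 N or contact force between the fingers and knob3 above 0.3 N or contact force between the fingers and knob4 above 0.3 N).
It fails at once if a bystander is pushed more than 30 mm (distance of any of tape, jar, carton from where it was at the start of the episode above 0.03 m).
It also fails if it takes over 67 s, if anything falls off the work surface, if the arm or the gripper's body presses on something with over 40 N, if the wrist force passes 120 N, or if a joint passes its speed limit or range.

## Working session

There is one attempt and no reset: what is moved stays moved. The work goes in short steps, each a Python script; the robot and the scene stay as the last script left them, time stands still between calls to the robot, and variables do not carry over. Pictures are saved under pics/ and viewed, about 8 in all and at most 12, crops included, and the job is handed in when it is done.

```bash
mkdir -p pics; ls
python3 - <<'E'
from workcell import robot
import cv2,numpy as np
np.set_printoptions(precision=4,suppress=True)
for n in("scene","side"):
    c=robot.calibration(n);print(n,c)
    im=robot.snapshot(n);cv2.imwrite(f"pics/{n}0.png",im[:,:,::-1])
print(robot.calibration("wrist"));cv2.imwrite("pics/wrist0.png",robot.snapshot("wrist")[:,:,::-1])
print(robot.current_t(),robot.current_eef_pos(),robot.current_ee_rot(),robot.tips_ahead)
E
```

```text
pics
scene {'camera_matrix': array([[540.053 ,   0.    , 323.4735],
       [  0.    , 540.053 , 236.3458],
       [  0.    ,   0.    ,   1.    ]]), 'pose': array([[ 0.8723,  0.396 , -0.287 ,  1.0216],
       [ 0.489 , -0.7088,  0.5085, -0.8371],
       [-0.0021, -0.5838, -0.8119,  1.2088],
       [ 0.    ,  0.    ,  0.    ,  1.    ]])}
side {'camera_matrix': array([[446.3957,   0.    , 319.5168],
       [  0.    , 446.3957, 236.6341],
       [  0.    ,   0.    ,   1.    ]]), 'pose': array([[-0.9288, -0.2772,  0.2457,  0.3723],
       [-0.3705,  0.6991, -0.6116,  0.4537],
       [-0.0022, -0.6591, -0.7521,  0.8085],
       [ 0.    ,  0.    ,  0.    ,  1.    ]])}
{'camera_matrix': array([[371.6483,   0.    , 317.5921],
       [  0.    , 371.6483, 250.2822],
       [  0.    ,   0.    ,   1.    ]]), 'pose': array([[ 0.2523, -0.9176, -0.3072,  0.2203],
       [-0.9677, -0.2398, -0.0785, -0.511 ],
       [-0.0016,  0.3171, -0.9484,  0.3829],
       [ 0.    ,  0.    ,  0.    ,  1.    ]])}
0.15 [ 0.1381 -0.5322  0.2523] [-0.0005  0.992   0.1266  0.0001] 0.014
```

View pics/scene0.png

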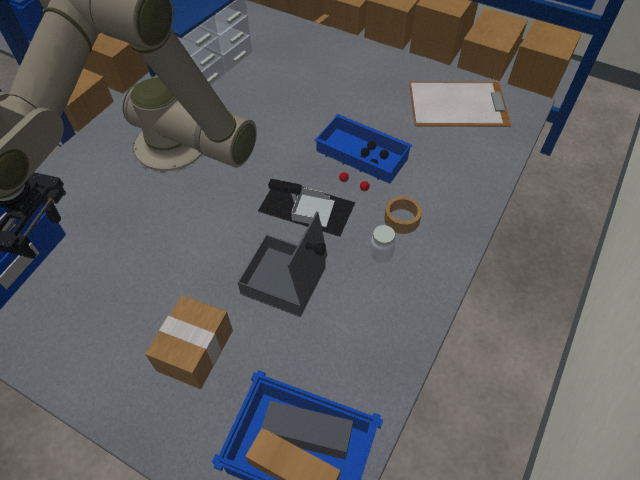

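View pics/side0.png

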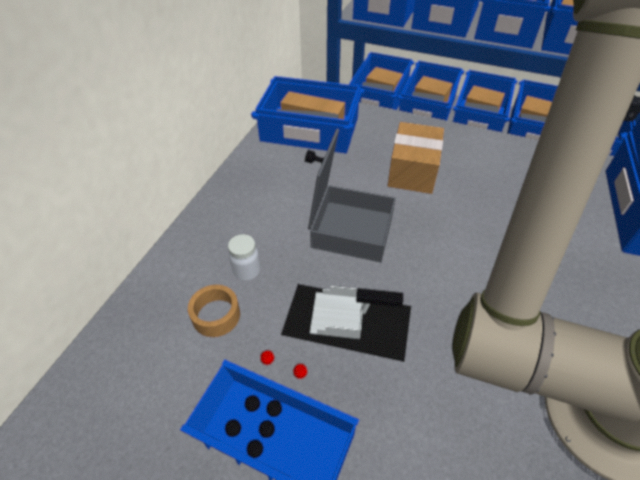

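The scene view shows the bin around (363,148) with 5 black knobs at its far end, the mat and scoop around (307,207), and the grey box around (283,275) with its lid open. The side view shows the bin at (270,425), mat corners (298,286), (411,305), (405,358), (283,334), and the box rim around (355,215).

```bash
cat > h.py <<'E'
from workcell import robot
import cv2,numpy as np
from scipy.spatial.transform import Rotation as R
np.set_printoptions(precision=4,suppress=True)
def ray(cal,px,fish=False):
    K=cal["camera_matrix"];P=cal["pose"]
    d=np.array([(px[0]-K[0,2])/K[0,0],(px[1]-K[1,2])/K[1,1]])
    if fish:
        r=np.hypot(*d); v=np.array([*(d/max(r,1e-9)*np.sin(r)),np.cos(r)])
    else: v=np.array([*d,1.])
    return P[:3,3],P[:3,:3]@v/np.linalg.norm(v)
def onplane(cal,px,z,fish=False):
    o,v=ray(cal,px,fish); return o+v*(z-o[2])/v[2]
def down(psi): # tool z down; tool x axis at yaw psi ; returns R
    return R.from_euler('z',psi)*R.from_euler('x',np.pi)
def quat(r):
    q=r.as_quat(); return np.array([q[3],*q[:3]])
def shot(n,f):
    c=robot.calibration(n); im=robot.snapshot(n)[:,:,::-1].copy(); cv2.imwrite("pics/"+f,im); return c,im
E
python3 - <<'E'
from h import *
s=robot.calibration("side");c=robot.calibration("scene")
for nm,pts,z in[("knob",[(252,403),(274,408),(266,429),(233,428),(255,449)],.017),("rim",[(225,362),(357,420),(183,430)],.055),("mat",[(298,286),(411,305),(405,358),(283,334)],.003),("boxrim",[(330,187),(396,200),(383,258),(311,246)],.06),("red",[(267,357),(300,371)],.013),("tape",[(214,310)],.03),("jar",[(242,243)],.09),("carton",[(395,127),(444,130),(434,191),(390,184)],.05),("lidtop",[(337,133)],.22)]:
    print(nm,*[onplane(s,p,z)[:2] for p in pts])
for nm,pts,z in[("rim",[(333,116), (410,151), (394,181), (317,143)],.055),("mat",[(354,205),(340,234),(259,210)],.003),("boxrim",[(240,283),(302,302)],.06)]:
    print(nm,*[onplane(c,p,z)[:2] for p in pts])
E
```

```text
knob [0.5969 0.2196] [0.5567 0.2131] [0.5539 0.2505] [0.6072 0.2699] [0.5567 0.2862]
rim [0.6656 0.1828] [0.412  0.1918] [0.6701 0.3117]
mat [ 0.6261 -0.0506] [ 0.3845 -0.0941] [0.3659 0.0279] [0.6073 0.068 ]
boxrim [ 0.6533 -0.316 ] [ 0.4896 -0.3314] [ 0.4682 -0.1486] [ 0.6242 -0.1228]
red [0.6122 0.1289] [0.5422 0.1315]
tape [0.7524 0.0833]
jar [ 0.7529 -0.0536]
carton [ 0.5737 -0.6328] [ 0.4398 -0.6701] [ 0.4121 -0.4076] [ 0.5205 -0.3923]
lidtop [ 0.6412 -0.3208]
rim [0.4126 0.3052] [0.6853 0.2828] [0.6939 0.152 ] [0.4278 0.1774]
mat [0.6176 0.0574] [ 0.6313 -0.0528] [ 0.3896 -0.0909]
boxrim [ 0.505  -0.3418] [ 0.6656 -0.3129]
```

Run:
```python
from h import *
p=robot.current_eef_pos(); robot.move_l([p[0],p[1],.36],rate=.3)
robot.move_pose([.49,.02,.36],quat(down(0)))
robot.pause(.3)
c,im=shot("wrist","w1.png"); np.save("w1.npy",c["pose"])
print(robot.current_t(),robot.current_eef_pos(),robot.current_q(),c["pose"])
cv2.imwrite("pics/w1.png",im)
```

```text
3.3417 [0.49   0.0198 0.36  ] [-0.2015  0.2163  1.23    0.      1.6953  1.3696] [[ 0.0008 -0.9483 -0.3175  0.575 ]
 [-1.     -0.0009  0.0003  0.0202]
 [-0.0005  0.3175 -0.9483  0.4906]
 [ 0.      0.      0.      1.    ]]
```

View pics/w1.png

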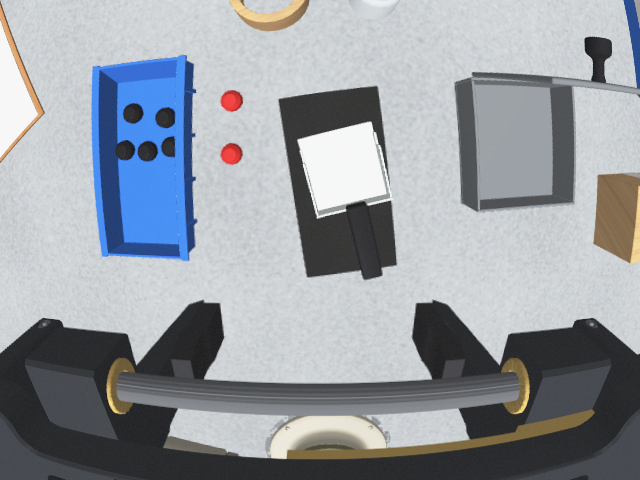

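The wrist view shows everything clearly: bin rim (93,67)-(187,56)-(188,260)-(103,255), scoop handle (357,205)-(372,278), pan lip (298,143)-(373,123), and box rim (457,80)...(574,204). The knobs are at (133,113), (166,118), (125,150), (148,151), (170,147).

Run:
```python
from h import *
c=robot.calibration("wrist")
f=lambda p,z: onplane(c,p,z,True)[:2]
for nm,pts,z in[("rim",[(93,67),(187,56),(188,260),(103,255)],.055),("binfloor",[(111,83),(178,78),(182,243),(112,243)],.004),
 ("knob",[(133,113),(166,118),(125,150),(148,151),(170,147)],.03),("mat",[(279,100),(377,87),(397,264),(307,277)],.003),
 ("bar",[(347,207),(368,203),(382,275),(363,279)],.093),("lip",[(298,143),(373,123)],.005),("boxrim",[(457,80),(575,90),(574,204),(480,210)],.06),("boxfloor",[(476,84),(551,84),(553,194),(478,203)],.004)]:
    q=np.array([f(p,z) for p in pts]);print(nm,q.tolist() if 0 else q.round(4).tolist(),q.mean(0),[round(np.degrees(np.arctan2(*(q[(i+1)%len(q)]-q[i])[::-1])),1) for i in range(len(q))],np.linalg.norm(np.roll(q,-1,0)-q,axis=1))
```

```text
rim [[0.6794, 0.3119], [0.6727, 0.176], [0.4156, 0.189], [0.4218, 0.3212]] [0.5474 0.2495] [np.float64(-92.8), np.float64(177.1), np.float64(87.3), np.float64(-2.1)] [0.136  0.2575 0.1324 0.2578]
binfloor [[0.6619, 0.3136], [0.6546, 0.2071], [0.4228, 0.2151], [0.4234, 0.3351]] [0.5407 0.2677] [np.float64(-93.9), np.float64(178.0), np.float64(89.7), np.float64(-5.2)] [0.1067 0.2319 0.12   0.2394]
knob [[0.6112, 0.2637], [0.5994, 0.2149], [0.5624, 0.2791], [0.5581, 0.2435], [0.561, 0.2109]] [0.5784 0.2424] [np.float64(-103.6), np.float64(120.0), np.float64(-96.9), np.float64(-84.9), np.float64(46.5)] [0.0502 0.074  0.0359 0.0327 0.0728]
mat [[0.6153, 0.0702], [0.6338, -0.056], [0.3912, -0.0927], [0.3716, 0.0354]] [ 0.503  -0.0108] [np.float64(-81.7), np.float64(-171.4), np.float64(98.7), np.float64(8.1)] [0.1275 0.2453 0.1296 0.2462]
bar [[0.4917, -0.0117], [0.4964, -0.0348], [0.4115, -0.0549], [0.4065, -0.0327]] [ 0.4515 -0.0335] [np.float64(-78.4), np.float64(-166.7), np.float64(102.5), np.float64(13.8)] [0.0235 0.0873 0.0228 0.0877]
lip [[0.5583, 0.0458], [0.5857, -0.051]] [ 0.572  -0.0026] [np.float64(-74.2), np.float64(105.8)] [0.1005 0.1005]
boxrim [[0.6432, -0.1442], [0.6575, -0.3242], [0.4995, -0.3386], [0.4846, -0.1846]] [ 0.5712 -0.2479] [np.float64(-85.4), np.float64(-174.8), np.float64(95.5), np.float64(14.3)] [0.1806 0.1587 0.1548 0.1636]
boxfloor [[0.6498, -0.194], [0.669, -0.321], [0.5029, -0.3385], [0.4829, -0.2069]] [ 0.5762 -0.2651] [np.float64(-81.4), np.float64(-174.0), np.float64(98.6), np.float64(4.4)] [0.1284 0.167  0.1332 0.1674]
```

```bash
cat >> h.py <<'E'
GX=-.065
def tcp(p,yaw,pitch=0.): # scoop origin p, yaw, lip-up pitch -> TCP pos, quat
    r=R.from_euler('z',yaw)*R.from_euler('y',-pitch)
    return np.array(p)+r.apply([GX,0,.075]), quat(r*R.from_euler('x',np.pi))
BIN=np.array([.5474,.2495]);BY=-.047
BOX=np.array([.576,-.251]);XY=.096
MAT=np.array([.503,-.0108]);MY=.145
def fr(o,yaw,x,y,z): return [o[0]+x*np.cos(yaw)-y*np.sin(yaw),o[1]+x*np.sin(yaw)+y*np.cos(yaw),z]
E
python3 - <<'E'
from h import *
s=robot.calibration("side");o,v=ray(s,(337,133))
n=np.array([-np.sin(XY),np.cos(XY),0]);P=np.array(fr(BOX,XY,0,-.08,0))
X=o+v*(((P-o)@n)/(v@n));print("lid corner",X,"boxx",(X[:2]-BOX)@[np.cos(XY),np.sin(XY)])
# ik checks
for nm,a in dict(binstart=(fr(BIN,BY,-.065,0,.004),BY,0),binend=(fr(BIN,BY,.057,0,.004),BY,.0),binup=(fr(BIN,BY,.05,0,.1),BY,.45),pour=(fr(BOX,XY,-.08,0,.12),XY,-.75),pour2=(fr(BOX,XY,-.08,0,.12),XY,-.95)).items():
    print(nm,robot.solve_ik(*tcp(*a)))
yaw=.243;g=np.array([.4515+.015*np.cos(yaw),-.0335+.015*np.sin(yaw)])
q=quat(down(yaw))
robot.move_pose([*g,.15],q);robot.move_l([*g,.079],rate=.12)
f0=robot.current_force()
robot.set_gripper(0.0);print(robot.current_finger_gap(),f0,robot.current_force())
robot.move_l([*g,.18],rate=.12);robot.pause(.3)
print(robot.current_force(),robot.current_ft_torque(),robot.current_finger_gap(),robot.current_t(),robot.current_eef_pos())
shot("wrist","w2.png")
E
```

```text
lid corner [ 0.6427 -0.3249  0.2168] boxx 0.05929482378424764
binstart [ 0.3069  0.4881  1.7106 -0.      0.943   1.9247]
binend [ 0.2348  0.6281  1.4086 -0.      1.1049  1.8526]
binup [ 0.3173  0.4153  1.6996 -0.27    0.6201  2.1231]
pour [-0.5204  0.7244  0.9551 -0.4639  2.0641  0.8599]
pour2 [-0.4807  0.8406  0.8213 -0.605   2.2473  0.8005]
0.02364934923266948 [ 0.4861 -0.5971  0.3914] [-0.3732 -0.8206 -0.2642]
[-1.2721 -0.3103 -1.0761] [-0.0691  0.0785  0.002 ] 0.023491404127875443 7.2417 [ 0.466  -0.0299  0.1797]
```

View pics/w2.png

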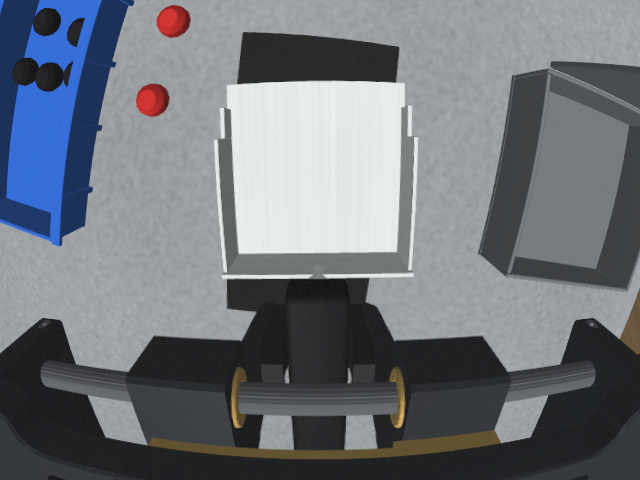

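The scoop is held square and level: lip at (228,87)-(405,84), back wall at row 275. I'll check the geometry and take it into the bin.

Run:
```python
from h import *
c=robot.calibration("wrist");p=robot.current_eef_pos()
t=R.from_quat(np.roll(robot.current_ee_rot(),-1))
for px,z in[((228,87),p[2]-.073),((405,84),p[2]-.073),((223,276),p[2]-.039),((413,274),p[2]-.039)]:
    print(px,(t*R.from_euler('x',np.pi)).inv().apply(onplane(c,px,z,True)-p)-[-GX,0,0]+[2*0,0,0])
robot.move_pose(*tcp(fr(BIN,BY,-.066,0,.11),BY))
pos,q=tcp(fr(BIN,BY,-.066,0,.014),BY,-.03)
robot.move_l(pos,rate=.1,rot=q)
robot.pause(.2);f0=robot.current_force();print("f0",f0)
for k in range(16):
    pos=pos-[0,0,.001];robot.move_l(pos,rate=.02);f=robot.current_force()-f0
    if f[2]>2: break
print("contact scoop z",pos[2]-tcp([0,0,0],BY,-.03)[0][2],f,robot.current_t())
shot("wrist","w3.png")
```

```text
(228, 87) [ 0.0455  0.0488 -0.073 ]
(405, 84) [ 0.0472 -0.0474 -0.0729]
(223, 276) [-0.0506  0.0477 -0.039 ]
(413, 274) [-0.0493 -0.0481 -0.039 ]
f0 [ 5.9109 -1.1717 -4.8207]
contact scoop z 0.012999999999999998 [0.5144 0.3827 3.1201] 9.95
```

View pics/w3.png

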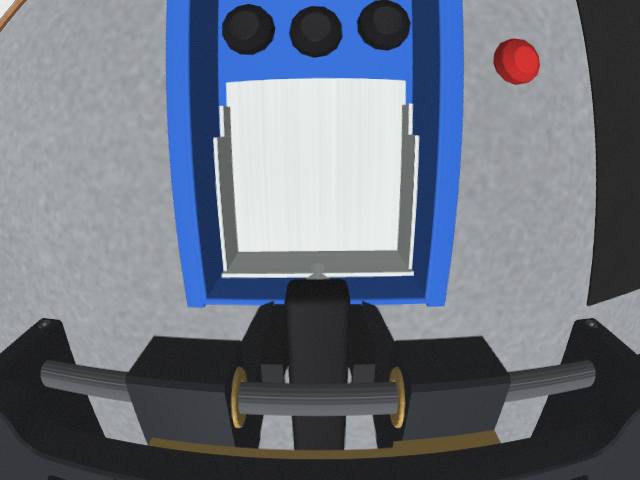

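The scoop sits centred between the bin walls (walls at columns 218 and 412, pan 222-412), with three knobs just beyond the lip near row 30. The "contact" is probably a transient force, so I'll settle first and re-probe, then push.

Run:
```python
from h import *
robot.pause(.3);f0=robot.current_force();print("f0",f0)
pos=robot.current_eef_pos();off=tcp([0,0,0],BY,-.03)[0][2]
pos,q=tcp(fr(BIN,BY,-.066,0,.012),BY,-.03)
for k in range(12):
    pos=pos-[0,0,.001];robot.move_l(pos,rate=.03,rot=q);robot.pause(.12);f=robot.current_force()
    print(round(pos[2]-off,4),f-f0)
    if (f-f0)[2]>1.5: break
print(robot.current_t(),robot.current_eef_pos()-pos)
```

```text
f0 [ 5.1659 -0.028  -0.7061]
0.011 [ 1.7711  0.2166 -3.8743]
0.01 [0.8826 0.0492 0.2198]
0.009 [ 1.1291 -0.0745  0.8956]
0.008 [2.1536 0.8986 0.3261]
0.007 [2.5069 0.0413 0.649 ]
0.006 [2.4741 0.6035 0.8711]
0.005 [2.4484 0.2398 0.9862]
0.004 [ 2.7751 -0.0802  0.3346]
0.003 [4.1054 0.0247 0.8203]
0.002 [1.341  1.3777 1.8997]
13.9667 [0.0027 0.0003 0.001 ]
```

Run:
```python
from h import *
for x in (-.05,-.03,-.01,.01,.03,.04,.046,.05,.054,.057):
    pos,q=tcp(fr(BIN,BY,x,0,.004),BY,-.03)
    robot.move_l(pos,rate=.07,rot=q);f=robot.current_force();print(x,f,robot.current_eef_pos()-pos)
    if f[0]<-18: break
robot.pause(.1);print(robot.current_force(),robot.current_t())
shot("wrist","w4.png")
```

```text
-0.05 [ 1.343   0.6448 -0.2253] [ 0.0003 -0.0001 -0.0002]
-0.03 [ 0.4585 -0.2266 -0.3347] [ 0.0004 -0.0001 -0.0002]
-0.01 [ 0.6802  0.429  -0.2462] [ 0.0004 -0.0001 -0.0001]
0.01 [ 1.1733  0.1692 -0.6854] [ 0.0004 -0.     -0.0001]
0.03 [ 1.2856 -0.1802 -1.2204] [ 0.0004 -0.0001 -0.0001]
0.04 [0.898  0.3682 0.1853] [ 0.0002 -0.     -0.0001]
0.046 [-2.5044  0.4957  2.3876] [-0.0004  0.     -0.    ]
0.05 [-5.3594  0.1029  2.9681] [-0.0007  0.     -0.0001]
0.054 [-9.3615  0.8506  6.4218] [-0.0016  0.0002 -0.    ]
0.057 [-17.3386  -0.1089  11.2025] [-0.0036  0.0003 -0.0001]
[-17.4865  -0.0944  11.3251] 17.475
```

View pics/w4.png

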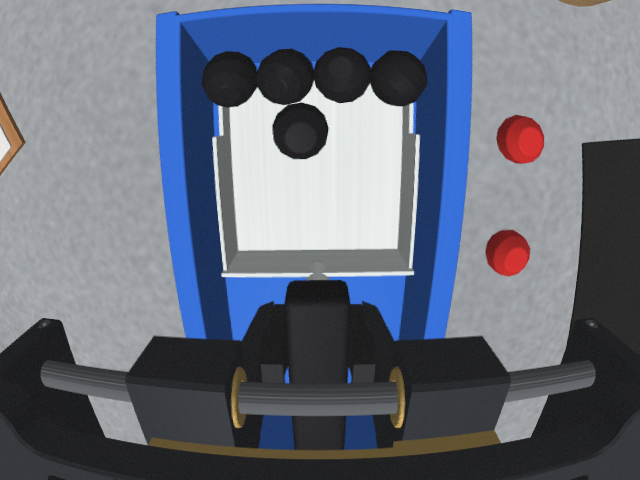

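One knob is fully in, and four stand in a row at the lip against the far wall (row 76). Next I'll tilt the lip up, following the sloping wall.

Run:
```python
from h import *
for pt in (.06,.14,.24,.34,.44,.5):
    lz=.1*np.sin(pt); lx=.104+.22*lz; rx=lx-.1*np.cos(pt); rz=.005
    o=[rx+.05*np.cos(pt),rz+.05*np.sin(pt)]
    pos,q=tcp(fr(BIN,BY,o[0],0,o[1]),BY,pt)
    robot.move_l(pos,rate=.06,rot=q);print(pt,robot.current_force())
robot.pause(.2);print(robot.current_force(),robot.current_t())
shot("wrist","w5.png")
```

```text
0.06 [-1.7424  0.8544  4.9351]
0.14 [ 0.3433 -0.6635  8.2985]
0.24 [-1.3011 -3.1778 18.9129]
0.34 [-2.6457 -6.1878 24.754 ]
0.44 [-4.2297 -7.5482 33.0305]
0.5 [-6.5997 -8.0871 35.8146]
[-7.9722 -7.345  36.1525] 19.3417
```

View pics/w5.png

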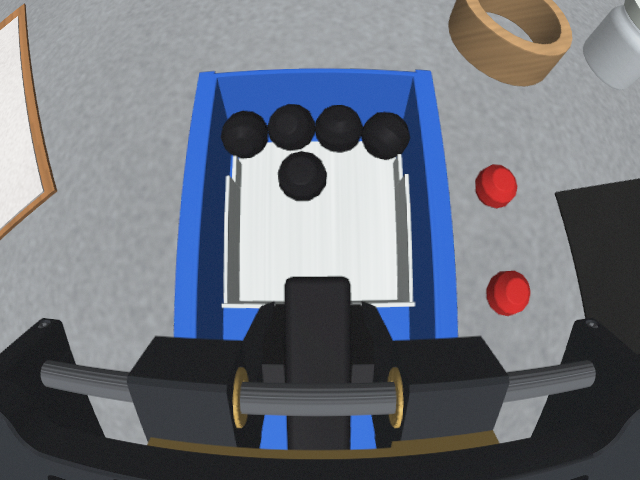

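Run:
```python
from h import *
c=robot.calibration("wrist");p=robot.current_eef_pos()
t=(R.from_quat(np.roll(robot.current_ee_rot(),-1))*R.from_euler('x',np.pi))
print("tool pitch",t.as_euler('ZYX'),p)
# triangulate by known width 98 (back wall, ) and side wall step corners (width 98)
def pair(a,b,w):
    o,u=ray(c,a,True);_,v=ray(c,b,True)
    ax=R.from_euler('z',BY).apply([0,1,0])
    # s*u - r*v = w*ax
    s=np.linalg.lstsq(np.c_[u,-v],w*ax,rcond=None)[0]
    m=o+(s[0]*u+s[1]*v)/2; d=m[:2]-BIN
    return np.array([d@[np.cos(BY),np.sin(BY)],d@[-np.sin(BY),np.cos(BY)],m[2]])
print("backtop",pair((222,305),(414,303),.098))
print("walltop@x20",pair((226,178),(408,176),.098))
print("step18@36",pair((233,157),(401,154),.098))
```

```text
tool pitch [-0.0488 -0.5117  0.0029] [0.5296 0.2508 0.0689]
backtop [-0.0006  0.001   0.0373]
walltop@x20 [0.0668 0.0016 0.0406]
step18@36 [0.0851 0.0017 0.029 ]
```

The grip slipped in pitch: the scoop is still flat on the floor with the lip at about 0.1, under the feet but not past the knob centres. I'll let go, re-grip level, then push the last 8 mm with small jiggles.

```bash
sed -i 's/^GX=.*/GX=-.055/' h.py
python3 - <<'E'
from h import *
robot.set_gripper(.05)
t=R.from_quat(np.roll(robot.current_ee_rot(),-1));p=robot.current_eef_pos()
robot.move_l(p-t.apply([0,0,.06]),rate=.2)
pos,q=tcp(fr(BIN,BY,.0465,.001,.005),BY)
robot.move_l(pos+[0,0,.05],rate=.2,rot=q);robot.move_l(pos,rate=.15)
robot.set_gripper(0);print(robot.current_finger_gap(),robot.current_force(),robot.current_t())
shot("wrist","w6.png")
i=0
for x in (.048,.051,.053,.055,.057,.059,.061):
    i+=1
    pos,q=tcp(fr(BIN,BY,x,.0015*(-1)**i,.004),BY+.012*(-1)**i,-.02)
    robot.move_l(pos,rate=.05,rot=q);f=robot.current_force();print(x,f,robot.current_eef_pos()-pos)
    if f[0]<-28: break
shot("wrist","w7.png");print(robot.current_t())
a=cv2.imread("pics/w6.png")[20:330,130:510];b=cv2.imread("pics/w7.png")[20:330,130:510];cv2.imwrite("pics/v67.png",np.hstack([a,b]))
E
```

```text
0.02380191780186349 [-0.9986 -0.7386  4.73  ] 22.2917
0.048 [-4.6971  2.1494  5.852 ] [-0.0005  0.0005  0.0005]
0.051 [-7.4286 -2.0406  6.9901] [-0.001  -0.0001  0.0004]
0.053 [-10.0938   4.2027   9.6184] [-0.0019  0.001   0.0004]
0.055 [-14.774   -3.6224  13.2963] [-0.0029 -0.0003  0.0004]
0.057 [-18.7795  -0.0675  13.7186] [-0.0039  0.0005  0.0003]
0.059 [-21.6405  -6.4914  18.1795] [-0.0043 -0.0006  0.0003]
0.061 [-25.3738  -0.1024  18.3672] [-0.0052  0.0006  0.0002]
24.1417
```

View pics/v67.png

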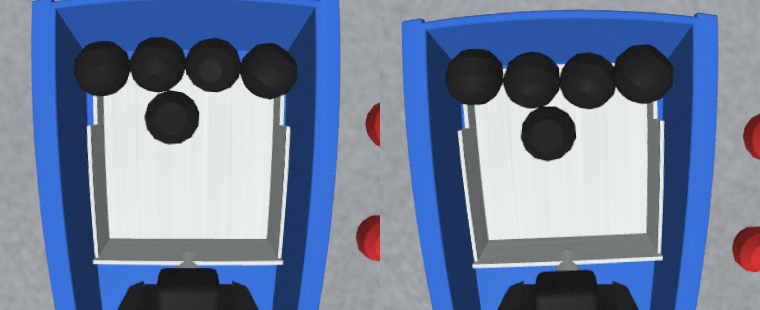

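Run:
```python
import cv2
b=cv2.imread("pics/w7.png")[45:165,190:450];b=cv2.convertScaleAbs(cv2.resize(b,None,fx=3,fy=3,interpolation=cv2.INTER_CUBIC),alpha=1.3,beta=20);cv2.imwrite("pics/v7.png",b)
```

```text
(no output)
```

View pics/v7.png

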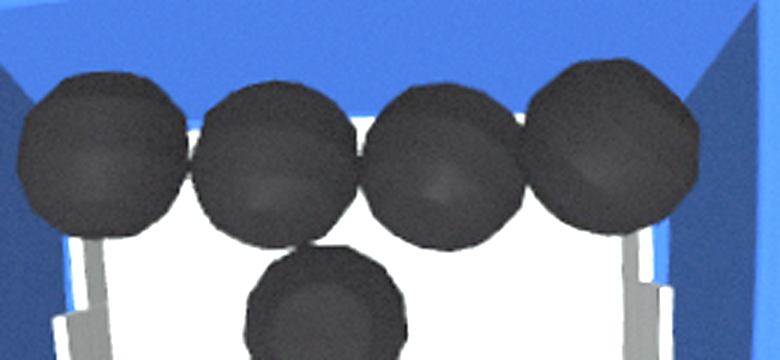

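The enlarged crop shows the lip now at the far wall (row 115, no floor beyond it) and all four row knobs standing about 9 mm behind it on the pan. I'll ease off, lift slightly, then tilt back in the air.

Run:
```python
from h import *
# real lip at ~ x=.0555+.05 ; keep lip near the wall while lifting
L=.1055
for lz,pt in ((.006,.03),(.016,.06),(.028,.12),(.042,.2),(.055,.28),(.068,.36),(.08,.45),(.088,.52)):
    lx=L+.2*(min(lz,.055)-.004)-.002
    o=[lx-.05*np.cos(pt),lz-.05*np.sin(pt)]
    pos,q=tcp(fr(BIN,BY,o[0],0,o[1]),BY,pt)
    robot.move_l(pos,rate=.06,rot=q);print(lz,pt,robot.current_force(),robot.current_ft_torque())
robot.pause(.2);print(robot.current_force(),robot.current_t())
shot("wrist","w8.png")
```

```text
0.006 0.03 [-0.4388 -3.7972 13.3238] [-0.7009  0.0181  0.0677]
0.016 0.06 [-0.4696 -0.8557 -2.7214] [ 0.0282  0.2685 -0.0498]
0.028 0.12 [-0.1617 -0.0675 -2.4752] [0.0156 0.315  0.0471]
0.042 0.2 [-0.3906 -0.3264 -3.4303] [ 0.0087  0.4446 -0.0452]
0.055 0.28 [ 0.5064  0.3014 -2.9604] [-0.0085  0.4777  0.0122]
0.068 0.36 [ 0.2047  0.5577 -3.5075] [-0.0622  0.4413 -0.0378]
0.08 0.45 [-0.0959  0.8268 -2.8825] [0.1027 0.4797 0.0494]
0.088 0.52 [-0.701  -1.3069 -2.8387] [ 0.0714  0.5392 -0.0428]
[ 0.7549 -0.1318 -2.5969] 26.45
```

View pics/w8.png

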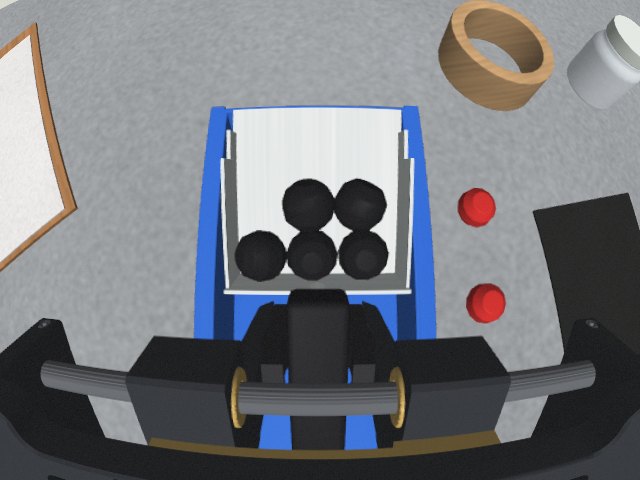

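All five knobs lie at the back of the pan (around (310,230)). I'll carry them to the kit box and pour, pivoting at the lip.

Run:
```python
from h import *
def lip(o,yaw,x,y,lz,pt): return tcp(fr(o,yaw,x-.05*np.cos(pt),y,lz-.05*np.sin(pt)),yaw,pt)
def go(a,rate): robot.move_l(a[0],rate=rate,rot=a[1])
p=robot.current_eef_pos()
robot.move_l(p+[-.03,0,.11],rate=.15)
a=lip(BOX,XY,-.055,0,.19,.45);b=lip(BOX,XY,-.055,0,.12,.3)
go(a,.2);robot.pause(.2);print(robot.current_force(),robot.current_t());shot("side","s9.png")
go(b,.1)
for pt in (.12,-.05,-.2,-.3,-.4,-.5,-.6,-.68):
    go(lip(BOX,XY,-.055,0,max(.095,.12-.05*(.3-pt)),pt),.07);print(pt,robot.current_force())
robot.pause(.3)
print(robot.current_force(),robot.current_t());_,im=shot("side","s10.png");shot("wrist","w10.png")
cv2.imwrite("pics/v10.png",np.hstack([im[120:300,240:440],cv2.imread("pics/w10.png")[:360:2,::2]]) if 0 else cv2.hconcat([cv2.resize(im[110:310,220:460],(400,333)),cv2.resize(cv2.imread("pics/w10.png"),(400,300))[:,:].copy() if 0 else cv2.resize(cv2.imread("pics/w10.png"),(400,333))]))
```

```text
[-0.5998  0.3872 -2.9863] 30.4083
0.12 [ 0.1251  0.1039 -3.264 ]
-0.05 [-0.1654  0.3776 -2.8693]
-0.2 [-0.253  -0.5794 -1.8525]
-0.3 [-0.4789 -0.5975 -2.6009]
-0.4 [-0.4229  0.3744 -1.3316]
-0.5 [ 0.5905 -0.6295 -1.2207]
-0.6 [-0.799   0.0209 -1.4422]
-0.68 [-1.1238  0.2996 -1.2815]
[-0.4583  0.9223 -2.4864] 34.1583
```

View pics/v10.png

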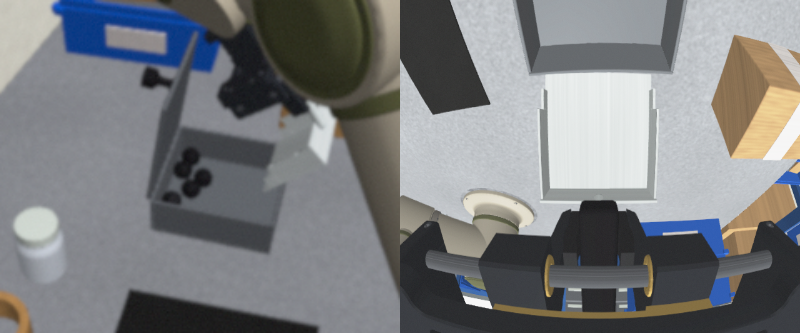

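The side view shows all five knobs in the box (around (190,178) in the left half) and the wrist view shows an empty pan. Next I'll put the scoop down.

Run:
```python
from h import *
from scipy.optimize import least_squares
c=robot.calibration("wrist");K=c["camera_matrix"];p=robot.current_eef_pos()
t=R.from_quat(np.roll(robot.current_ee_rot(),-1))*R.from_euler('x',np.pi)
def rows(v):
    d,gx=v;out=[]
    for x,y,z in((-.049,.049,.036),(.05,.047,.002)):
        l=R.from_euler('y',-d).apply([x-gx,0,z-.08])+[0,0,.005]
        w=p+t.apply(l);k=c["pose"][:3,:3].T@(w-c["pose"][:3,3])
        th=np.arctan2(np.hypot(*k[:2]),k[2]);out.append(K[1,2]+K[1,1]*th*k[1]/np.hypot(*k[:2]))
    return np.array(out)
s=least_squares(lambda v:rows(v)-[288,107],[0,-.055],x_scale=[.1,.01]);print("slip pitch,gx",s.x,s.cost)
d,gx=s.x; d=float(np.clip(d,-.2,.2))
def lip(o,yaw,x,y,lz,pt): return tcp(fr(o,yaw,x-.05*np.cos(pt),y,lz-.05*np.sin(pt)),yaw,pt)
def go(a,rate): robot.move_l(a[0],rate=rate,rot=a[1])
go(lip(BOX,XY,-.075,0,.17,-.4),.15);go(lip(BOX,XY,-.09,0,.19,-d),.15)
pt=-d
a=tcp(fr(MAT,MY,.01,0,.13),MY,pt);go(a,.2)
a=tcp(fr(MAT,MY,.01,0,.018),MY,pt);go(a,.12);robot.pause(.25);f0=robot.current_force();pos=a[0]
for k in range(22):
    pos=pos-[0,0,.001];robot.move_l(pos,rate=.05);robot.pause(.04);f=robot.current_force()-f0
    if f[2]>4: break
print(k,f,robot.current_t());shot("wrist","w11.png")
robot.set_gripper(.05);robot.pause(.2)
robot.move_l(pos+[0,0,.09],rate=.15);robot.pause(.1)
shot("wrist","w12.png");shot("side","s12.png");shot("scene","c12.png");print(robot.current_t())
a=cv2.resize(cv2.imread("pics/w12.png"),(400,300));b=cv2.resize(cv2.imread("pics/s12.png")[100:400,180:580],(400,300))
cv2.imwrite("pics/v12.png",cv2.hconcat([a,b]))
```

```text
slip pitch,gx [-0.1638 -0.0635] 1.1713006720721583e-26
4 [-2.6933  3.7775 15.0678] 39.9417
41.75
```

View pics/v12.png

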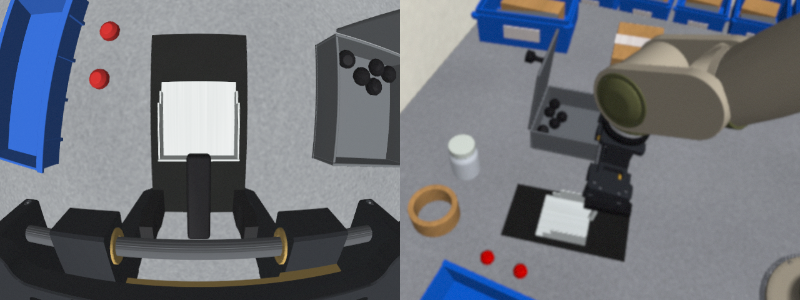

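The scoop stands free and level on the mat, pan at (200,120) in the left half, with the knobs in the box. That uses up the views, so I'll shut the lid by force and position readings.

Run:
```python
from h import *
q=quat(down(XY));TA=.014
def P(x,y,ztip): return np.array(fr(BOX,XY,x,y,ztip+TA))
print(robot.solve_ik(P(.125,.045,.185),q))
p=robot.current_eef_pos();robot.move_l([p[0],p[1],.33],rate=.3);robot.set_gripper(0)
robot.move_pose(P(.125,.045,.31),q);robot.move_l(P(.125,.045,.19),rate=.2)
robot.pause(.2);f0=robot.current_force();print(f0,robot.current_t())
H=(.085,.060)
for th in np.arange(1.5,-.01,-.15):
    r=.135;m=.008+.012*np.sin(th)
    x=H[0]-r*np.cos(th)+m*np.sin(th);z=H[1]+r*np.sin(th)+m*np.cos(th)
    robot.move_l(P(x,.045,z),rate=.15);print(round(th,2),round(z,3),robot.current_force()-f0)
robot.pause(.2)
for k in range(15):
    f=robot.current_force()-f0
    if f[2]>6: break
    z-=.0015;robot.move_l(P(x,.045,z),rate=.05);robot.pause(.05)
print("tip z",robot.current_eef_pos()[2]-TA,f,robot.current_t())
```

```text
[-0.4354  0.7339  0.811  -0.      1.5967  1.0394]
[-0.3293 -0.2655 -0.7183] 45.3833
1.5 0.196 [0.3681 0.5066 0.0609]
1.35 0.196 [ 0.3907 -0.3066  0.2573]
1.2 0.193 [0.028 0.678 0.103]
1.05 0.186 [ 1.0369 -0.3516  1.6143]
0.9 0.177 [0.6492 0.7552 0.9205]
0.75 0.164 [0.8004 0.3276 1.5858]
0.6 0.148 [0.4957 0.1447 0.3825]
0.45 0.131 [0.9447 0.9873 1.0963]
0.3 0.111 [ 0.2815 -0.2161  0.5216]
0.15 0.09 [0.5732 0.2053 1.7188]
0.0 0.068 [-0.0867 -0.3914  1.5893]
tip z 0.06668633849984641 [-3.4363  2.7948 16.0131] 49.4833
```

Run:
```python
from h import *
p=robot.current_eef_pos();robot.move_l(p+[0,0,.06],rate=.15);robot.move_l(p+[-.12,.12,.26],rate=.3);robot.pause(.4)
c,im=shot("side","s13.png");shot("scene","c13.png")
s0=cv2.imread("pics/side0.png");s12=cv2.imread("pics/s12.png")
def proj(P):
    k=np.linalg.inv(c["pose"])@[*P,1];return (c["camera_matrix"]@k[:3]/k[2])[:2].round().astype(int)
for nm,P in dict(freecornerTop=fr(BOX,XY,.06,-.08,.21),lidUp=fr(BOX,XY,.072,.0,.15),shutmid=fr(BOX,XY,.0,.03,.066),floorfar=fr(BOX,XY,.03,.0,.066)).items():
    u=proj(P);print(nm,u,[i[u[1]-2:u[1]+3,u[0]-2:u[0]+3].reshape(-1,3).mean(0).round() for i in(s0,s12,im)])
d=lambda a,b,y0,y1,x0,x1:(cv2.absdiff(a,b)[y0:y1,x0:x1].max(2)>40).sum()
print("jar/tape change",d(s0,im,225,345,180,265),"scoop vs after placing",d(s12,im,280,360,280,380),"bin dark px",(im[370:480,190:340].max(2)<45).sum(),(s0[370:480,190:340].max(2)<45).sum(),robot.current_t(),robot.current_force())
```

```text
freecornerTop [337 135] [array([108.,  72.,  55.]), array([113.,  75.,  57.]), array([129.,  56.,  11.])]
lidUp [321 178] [array([67., 63., 61.]), array([70., 66., 63.]), array([139., 133., 131.])]
shutmid [348 220] [array([104.,  98.,  94.]), array([99., 94., 91.]), array([105.,  99.,  95.])]
floorfar [339 208] [array([104.,  98.,  94.]), array([84., 79., 77.]), array([105.,  99.,  96.])]
jar/tape change 0 scoop vs after placing 254 bin dark px 0 769 51.5667 [-0.2697  0.2502  1.8364]
```

Run:
```python
from workcell import robot
robot.hand_in();print(robot.current_t())
```

```text
the job is handed in; nothing more can be done
the job is handed in; nothing more can be done
```

The job is handed in at about 51.6 s of the 67 s allowed. All five knobs went from the bin into the kit box in one scoop. The scoop was set down and released on its mat, and only then was the lid shut.

**Checks that agreed:**
- **Knobs:** the pictures after the pour and after the scoop was put down showed all five in the box. The bin holds no dark pixels any more.
- **Scoop:** the last picture of it, just after I let go, shows it standing upright and free on the mat.
- **Lid:** the fingertips stopped at 66.7 mm under 16 N, which matches a shut lid (60 mm box plus 6 mm panel). In the final side image the raised lid is gone.
- **Bystanders:** the jar and tape area is unchanged in the side view.

**What went wrong or was not confirmed:**
- **First tilt failed:** the scoop slipped in the grip on the first attempt to tilt it. I re-gripped it level, pushed the lip all the way to the far wall, and the second tilt worked.
- **Scoop after the lid closed:** the side images from after the release and from the end differ by 254 pixels around the scoop. I put this down to the gripper hiding the handle in the earlier image, but had no views left to confirm it.
- **Carton:** I did not check it numerically, but the arm stayed clear of it.

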